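# Change over the heating blocks of a dry-block heater

## Robot

A 6-joint arm with a two-finger parallel gripper is mounted at the origin on the work surface; the furniture and walls round the work are solid. World frame = base frame: x ahead of the robot, y to its left, z up, the work surface at z = 0. Lengths are in m, angles in rad, forces in N, time in s.
With the tool pointing down it reaches from about 0.375 to 0.925 m from the base axis. Payload 5.7 kg.
Tool frame: the origin (TCP) lies midway between the tips of the shut fingers; the grasp point (between the pads) lies 19 mm behind it; z points along the fingers, y is the line along which they close (so a half turn about z gives the same grasp; the last joint's range is limited). The gripper opens to 88 mm and grips with 3 to 60 N. Pads are 20 mm wide; open, the fingers measure 115 mm over their backs; the gripper's body (75 mm by 178 mm) begins 61 mm behind the grasp point.
Start: joints at [-1.314, 0.359, 1.51, -0, 1.272, -0.115], TCP at [0.218, -0.559, 0.223] pointing down, gripper open.
Joint ranges: [-2.97, 2.97], [-1.01, 2.36], [0.21, 2.38], [-0.96, 4.11], [0.2, 2.71], [-2.98, 2.98]. Speed limits (rad/s): [2.39, 2.39, 3.14, 3.14, 3.14, 3.14].

## Interface

Orientations are given as a unit quaternion [x, y, z, w].
In Python, from bench import move_ptp, servo_line, goto_joints, move_gripper, sleep, inverse_kinematics, capture, PlanningError, close_job, spot_in, silhouettes, current_clock, current_joint_pos, current_qvel, current_joint_torque, current_position, current_orientation, current_force, current_torque, current_finger_gap, current_grip_force gives the robot as it stands. Calls block until the motion is done:
- move_ptp(position, orientation): joint-space move of the TCP to a pose.
- servo_line(position, orientation=None, rate=0.15, contact_N=None): straight line of the TCP; orientation=None keeps the orientation; rate is the mean speed in m/s. With contact_N (N) it stops when the force on the tool has changed by that much, and returns True; else False.
- goto_joints(angles): joint-space move.
- move_gripper(opening): finger opening in m; the grip force is fixed at half the most; returns when the fingers have stopped.
- sleep(seconds).
- inverse_kinematics(position, orientation): joint angles nearest the present ones, or None.
- capture(name): name is "side" or "top" or "wrist"; returns a dict with "image" (384x512x3 uint8, blue, green, red), "range_z" (384x512 float32, m along the optical axis (not along the pixel's ray), 0 where there is no reading), "intrinsics" (3x3 intrinsics, pixels), "R" (3x3) and "t" (3): a world point X has camera coordinates R X + t. Camera axes: x right, y down, z forward; pixel columns grow to the right and rows downward; lengths in m; the calibration is good to about 2 mm. A picture is of the moment at which its call begins.
A pose or a line that the arm cannot do raises PlanningError and nothing moves.
- close_job(): hands the job in; it is judged then, once.
Trained networks look in the newest picture that a camera, given by its name, has taken for a name from the list of things; names that differ only in an ending like _2 or _b are one class to them, and where a whole thing is asked for, a point or a joint stands for the part that bears it (a point fixed in the world has none). Each returns a list of dicts, best first, with "conf" (0 to 1); they miss things now and then, are a little off and sometimes report something else, mostly with a low value. They report only what shows in the picture. A call takes as long as a camera call. They do not tell look-alikes from the thing itself.
- spot_in(camera, query): "xy" ([column, row] in pixels, amid what is visible of it).
- silhouettes(camera, query): "region" (384x512 bool, what is visible of it) and "xy" ([column, row] in pixels, amid what is visible of it).
Readings, each from a call of its own:
- current_clock(): time.
- current_joint_pos(): joint angles.
- current_qvel(): joint speeds.
- current_joint_torque(): joint torques, N m.
- current_position(): TCP position.
- current_orientation(): TCP orientation.
- current_force(): force on the tool from outside, world axes, zero at the start.
- current_torque(): the same for the moment, N m.
- current_finger_gap(): finger opening in m.
- current_grip_force(): force on a finger pad.
Only numpy, scipy, OpenCV 4.12 (cv2) and the standard library are available. Lean on these libraries where they do the work, as an engineer would, in place of code of your own. Each camera call takes 0.05 s, during which the arm holds its last target. There are 200 camera calls.

## Task

Move the three heating blocks round for the next run: the block with two big wells has finished heating and goes from the heater into the finned cooler, the six-well block has cooled there and goes into the sheet-steel storage cradle, and the sixteen-well block goes from the cradle into the heater; the white ceramic tile is free to park a block on. Each block must stand fully down in its bay; then set the grey hood squarely over the heater's bay, down on the deck. Do not disturb the amber bottle or the measuring cylinder.

Things in the scene. Friction and masses are not known exactly. Their poses are not given: they have to be found in the camera images.
- block_large: aluminium block 60 (x) x 90 (y) x 40 mm high with two big wells (29 mm), one at each end; starts in the heater. Origin: centre of the underside. On top, over the centre, a lifting bow: black bar along x, 46 long, 10 thick (y), 14 mm high, on two posts, middle of the bar 61 mm above the origin. Grip the bar across y. About 0.4 kg.
- block_medium: heating block of the same size, material, origin, axes and lifting bow as block_large, but with six wells (16 mm), three at each end. Starts in the cooler.
- block_small: heating block of the same size, material, origin, axes and lifting bow as block_large, but with sixteen small wells (9 mm), eight at each end. Starts in the cradle.
- heater: dry-block heater, fixed: white housing 134 x 140 mm, sloping control panel on its -x side. Origin: on the worktop under the bay's centre. Bay 68 (x) x 98 (y) mm, floor 42 mm above the worktop. Round it a flat deck 56 mm high and a dark rim (outside 78 x 108 mm) up to 62 mm, flared inside 5 mm a side. Takes a block either way round (half turn), its y along the bay's y.
- cooler: cooling stand, fixed: aluminium base with upright fins all round, 112 x 142 mm. Origin: on the worktop, under the centre of its bay; y along the bay's long side. Same bay (68 x 98 mm, 5 mm lead-in), floor 30 mm and rim 50 mm above the worktop.
- cradle: storage cradle, fixed: low bare sheet-steel tray 94 x 124 mm with four upturned tabs, flared at the top. Origin: on the worktop, under the centre of its bay; y along the bay's long side. Same bay (68 x 98 mm, 5 mm lead-in), floor 4 mm and top of the tabs 24 mm above the worktop.
- tile: white ceramic parking tile, fixed, flat, 104 (x) x 134 (y) mm, empty at the start, right of the water bath. Origin: under its centre on the worktop; its top is 10 mm above the worktop. Note: the water bath in front of the robot (x 0.18 to 0.50, y -0.30 to 0.09 m) is 180 mm high, 215 mm at its lid's knob: carry things round its far end or well over it.
- hood: loose grey hood, a box open below, on the worktop at the start: outside 94 (x) x 124 (y) x 63 mm, walls 3 mm. Origin: centre of its lower edge plane. On top the same bow along x, middle of the bar 84 mm above the origin. 0.22 kg. Goes over the heater's rim (5 mm play a side), its y along the bay's y, either way round, and stands on the deck, 56 mm above the worktop.
- amber_bottle: amber reagent bottle with black cap, 54 mm wide, 131 mm high, a bystander near the work. Origin: centre of its underside.
- cylinder: slim measuring cylinder on a blue six-sided foot, 57 x 66 mm at the foot, 186 mm high, a bystander near the work. Origin: centre of its underside.
There are look-alikes about, which are no part of the job. Leave any red look-alike of the hood alone.

How it is judged:
At the end, for the whole second after the job is handed in: Two-well block in the cooler, six-well block in the cradle, sixteen-well block in the heater, each within 9 mm of its bay's centre and 4 mm of fully down; hood level on the heater's deck, centred within 12 mm, 4 mm of fully down; all upright, released and at rest (horizontal distance between block_large and cooler below 0.009 m and z of block_large in the frame of cooler between 0.026 and 0.034 m and angle between each of block_large, block_medium, block_small's own z axis and vertical below 0.08 rad and angle between the y axis of block_large and the y axis of cooler, either way round below 0.2 rad and horizontal distance between block_medium and cradle below 0.009 m and z of block_medium in the frame of cradle between 0 and 0.008 m and angle between the y axis of block_medium and the y axis of cradle, either way round below 0.2 rad and horizontal distance between block_small and heater below 0.009 m and z of block_small in the frame of heater between 0.038 and 0.046 m and angle between the y axis of block_small and the y axis of heater, either way round below 0.2 rad and horizontal distance between hood and heater below 0.012 m and z of hood in the frame of heater between 0.052 and 0.06 m and angle between hood's own z axis and vertical below 0.06 rad and angle between the y axis of hood and the y axis of heater, either way round below 0.25 rad and linear speed of each of block_large, block_medium, block_small, hood below 0.02 m/s); the robot touches nothing.
It fails at once if the amber bottle is displaced by more than 25 mm or tipped (distance of amber_bottle from where it was at the start of the episode above 0.025 m or angle between amber_bottle's own z axis and vertical above 0.4 rad).
It fails at once if the measuring cylinder is displaced by more than 25 mm or tipped (distance of cylinder from where it was at the start of the episode above 0.025 m or angle between cylinder's own z axis and vertical above 0.4 rad).
It also fails if it takes over 144 s, if anything falls off the work surface, if the arm or the gripper's body presses on something with over 40 N, if the wrist force passes 120 N, or if a joint passes its speed limit or range.

## Working session

There is one attempt and no reset: what is moved stays moved. The work goes in short steps, each a Python script; the robot and the scene stay as the last script left them, time stands still between calls to the robot, and variables do not carry over. Pictures are saved under pics/ and viewed, at most 14 in all, crops included, and the job is handed in when it is done.

```bash
mkdir -p pics; ls
python3 - <<'E'
from bench import *
import cv2
for c in ("top","side"):
    d=capture(c); cv2.imwrite(f"pics/{c}0.png",cv2.resize(d["image"],(800,600)))
    print(c,d["R"].round(3).tolist(),d["t"].round(3).tolist(),d["intrinsics"].tolist())
    for n in "block_large block_medium block_small heater cooler cradle tile hood amber_bottle cylinder".split():
        print(n,[(round(s["conf"],2),[round(float(v)) for v in s["xy"]]) for s in spot_in(c,n)][:4])
E
```

```text
pics
top [[-0.025, -1.0, -0.012], [-0.997, 0.026, -0.079], [0.08, 0.01, -0.997]] [-0.018, 0.486, 1.702] [[470.707069995527, 0.0, 246.57976729886963], [0.0, 470.707069995527, 192.4989668633295], [0.0, 0.0, 1.0]]
block_large [(0.6, [220, 181])]
block_medium [(0.86, [159, 218])]
block_small [(0.61, [278, 153])]
heater [(0.81, [218, 191])]
cooler [(0.6, [172, 225])]
cradle [(0.68, [275, 158]), (0.36, [332, 157])]
tile [(0.78, [330, 158])]
hood [(0.79, [353, 259]), (0.78, [339, 214])]
amber_bottle [(0.66, [173, 179]), (0.34, [217, 181])]
cylinder [(0.71, [303, 127])]
side [[0.962, -0.272, -0.02], [-0.198, -0.644, -0.739], [0.188, 0.715, -0.673]] [-0.471, 0.106, 1.547] [[473.43665905654007, 0.0, 259.8231401593404], [0.0, 473.43665905654007, 191.16071241705407], [0.0, 0.0, 1.0]]
block_large [(0.64, [269, 163])]
block_medium [(0.73, [223, 138]), (0.66, [330, 255])]
block_small [(0.69, [318, 209])]
heater [(0.66, [274, 172])]
cooler [(0.56, [232, 149])]
cradle [(0.61, [313, 218])]
tile [(0.74, [331, 257])]
hood [(0.76, [201, 305]), (0.75, [271, 275])]
amber_bottle [(0.71, [256, 139])]
cylinder [(0.91, [351, 213])]
```

View pics/top0.png

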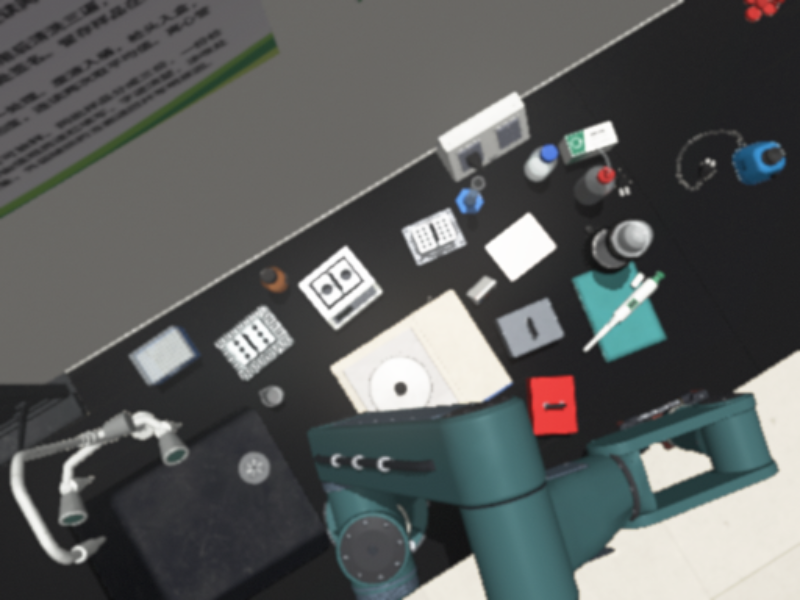

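View pics/side0.png

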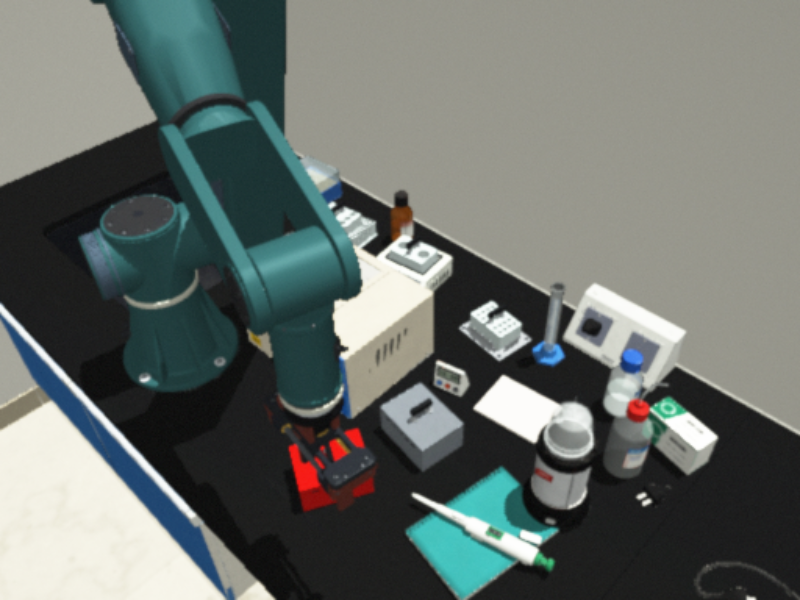

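Top picture (800 px): the heater with the two-well block is at (340,288), the cooler at (255,342), the cradle at (435,237), the tile at (520,247), the grey hood at (530,328) and its red look-alike at (553,405). The bottle at (273,280) stands between heater and cooler, and the cylinder at (470,200) is next to the cradle. The side view agrees. Next I'll compute coarse poses.

```bash
cat > h.py <<'E'
from bench import *
import numpy as np, cv2
from scipy.spatial.transform import Rotation as Rot
def cloud(d):
    z=d["range_z"].astype(float); K=d["intrinsics"]; v,u=np.mgrid[:z.shape[0],:z.shape[1]]
    P=np.stack([(u-K[0,2])/K[0,0]*z,(v-K[1,2])/K[1,1]*z,z],-1)
    W=(P-d["t"])@d["R"]; W[z==0]=np.nan
    return W
def rect(P):  # centre, short side, long side, yaw of long side (y axis): yaw of x axis returned
    (cx,cy),(w,h),a=cv2.minAreaRect((P[:,:2]*1000).astype(np.float32))
    a=np.radians(a)
    if w>h: w,h,a=h,w,a+np.pi/2   # a = direction of short side = x axis
    a=(a+np.pi/2)%np.pi-np.pi/2
    return np.array([cx,cy])/1000,w/1000,h/1000,a
def quat(yaw): # tool down, tool y axis along world direction yaw+90deg
    return (Rot.from_euler('z',yaw)*Rot.from_euler('x',np.pi)).as_quat()
E
python3 - <<'E'
from h import *
for c in ("top","side"):
    d=capture(c); W=cloud(d)
    for n in "block_large block_medium block_small heater cooler cradle tile hood amber_bottle cylinder".split():
        for s in silhouettes(c,n)[:2]:
            m=cv2.erode(s["region"].astype(np.uint8),np.ones((1,1)))>0
            P=W[m]; P=P[~np.isnan(P[:,0])]
            if len(P)<10: continue
            if n in("heater","hood","cooler"): 
                zt=np.percentile(P[:,2],50)
            r=rect(P)
            print(c,n,round(s["conf"],2),np.round(s["xy"]),len(P),"med",np.median(P,0).round(3),"z5-98",np.percentile(P[:,2],[5,98]).round(3),"rect",r[0].round(3),round(r[1],3),round(r[2],3),"yaw",round(np.degrees(r[3]),1), "col",d["image"][s["region"]].mean(0).round())
q=current_orientation();print(q,Rot.from_quat(q).as_matrix().round(2).tolist())
d=capture("wrist");p=current_position();Rt=Rot.from_quat(q).as_matrix()
print("cam in tool",Rt.T@(-d["R"].T@d["t"]-p),(d["R"]@Rt).round(3).tolist(),d["intrinsics"][0,0])
E
```

```text
top block_large 0.93 [218. 183.] 455 med [0.525 0.079 0.08 ] z5-98 [0.047 0.113] rect [0.527 0.08 ] 0.062 0.09 yaw 36.4 col [208. 208. 207.]
top block_medium 0.96 [162. 220.] 479 med [0.397 0.273 0.068] z5-98 [0.036 0.101] rect [0.396 0.278] 0.061 0.099 yaw 38.0 col [210. 210. 207.]
top block_small 0.65 [279. 155.] 409 med [ 0.637 -0.147  0.043] z5-98 [0.014 0.073] rect [ 0.638 -0.146] 0.06 0.091 yaw 23.6 col [223. 223. 223.]
top heater 0.75 [216. 186.] 1004 med [0.5   0.062 0.054] z5-98 [0.032 0.066] rect [0.522 0.074] 0.145 0.15 yaw -54.1 col [204. 205. 204.]
top cooler 0.73 [166. 227.] 840 med [0.392 0.269 0.037] z5-98 [0.    0.059] rect [0.396 0.282] 0.119 0.153 yaw 37.1 col [178. 178. 175.]
top cooler 0.69 [281. 149.] 495 med [ 0.636 -0.147  0.042] z5-98 [0.007 0.073] rect [ 0.643 -0.147] 0.072 0.101 yaw 21.5 col [218. 218. 217.]
top cradle 0.9 [275. 158.] 371 med [ 0.618 -0.143  0.005] z5-98 [-0.003  0.027] rect [ 0.637 -0.148] 0.096 0.126 yaw 23.8 col [188. 185. 183.]
top cradle 0.26 [176. 178.] 243 med [0.533 0.216 0.092] z5-98 [0.016 0.136] rect [0.537 0.222] 0.045 0.052 yaw
[... 2009 characters left out ...]

side amber_bottle 0.85 [256. 137.] 358 med [0.537 0.208 0.079] z5-98 [0.028 0.133] rect [0.547 0.245] 0.051 0.225 yaw -16.5 col [ 54.  75. 103.]
side amber_bottle 0.5 [354. 213.] 541 med [ 0.717 -0.245  0.065] z5-98 [0.005 0.186] rect [ 0.731 -0.192] 0.06 0.157 yaw -10.2 col [147. 123.  95.]
side cylinder 0.71 [351. 210.] 545 med [ 0.718 -0.245  0.069] z5-98 [0.004 0.187] rect [ 0.758 -0.168] 0.058 0.215 yaw -25.1 col [146. 123.  97.]
[ 9.82773598e-01  1.84813562e-01 -3.28312884e-06 -5.54276168e-05] [[0.93, 0.36, -0.0], [0.36, -0.93, 0.0], [0.0, -0.0, -1.0]]
cam in tool [ 0.06530637 -0.00049177 -0.16206147] [[0.0, 1.0, -0.001], [-0.97, -0.0, -0.243], [-0.243, 0.001, 0.97]] 309.9904964067039
```

```bash
cat > survey.py <<'E'
from h import *
D=np.radians
Z=dict(hood=((.413,-.357),21.6),tile=((.608,-.353),35.8),cradle=((.638,-.147),23.6),heater=((.525,.08),36.4),cooler=((.397,.276),37.5))
planes=dict(hood=[(.063,.003,.075)],tile=[(.010,.004,.09)],cradle=[(.044,.004,.06),(.004,.003,.085)],heater=[(.082,.004,.06),(.062,.003,.075)],cooler=[(.070,.004,.06),(.050,.004,.1)])
p=current_position(); servo_line([p[0],p[1],.32])
clouds={}
for n,(c,a) in Z.items():
    move_ptp([c[0],c[1],.32],quat(D(a))); sleep(.2)
    d=capture("wrist"); W=cloud(d); clouds[n]=W.reshape(-1,3)
    cv2.imwrite(f"pics/w_{n}.png",d["image"])
    print(n,round(current_clock(),1),current_joint_pos()[5].round(2))
    for z,t,r in planes[n]:
        m=(abs(W[...,2]-z)<t)&(np.hypot(W[...,0]-c[0],W[...,1]-c[1])<r)
        k,l,st,_=cv2.connectedComponentsWithStats(cv2.morphologyEx(m.astype(np.uint8),cv2.MORPH_OPEN,np.ones((2,2))))
        P=np.concatenate([W[l==i] for i in range(1,k) if st[i,4]>25])
        q=rect(P); print("  z",z,len(P),P[:,2].mean().round(4),q[0].round(4),round(q[1],4),round(q[2],4),round(np.degrees(q[3]),1))
    # tallest bar points
np.savez("clouds.npz",**clouds)
A=np.concatenate([v for v in clouds.values()]); A=A[~np.isnan(A[:,0])]
for n,gz in dict(hood=.084,tile=.071,cradle=.065,heater=.103,cooler=.091).items():
    c,a=Z[n]; a=D(a); q=(A[:,:2]-c)@np.array([[np.cos(a),-np.sin(a)],[np.sin(a),np.cos(a)]])
    m=(A[:,2]>gz+.05)&(A[:,2]<.25)&(abs(q[:,0])<.08)&(abs(q[:,1])<.135)
    if m.sum(): 
        o=np.maximum(abs(q[m,0])-.0375,abs(q[m,1])-.089); i=o.argsort()[:200:50]
        print(n,m.sum(),np.c_[q[m][i],A[m][i,2],o[i]].round(3).tolist())
m=(A[:,2]>.1)&(A[:,2]<.2)&(np.hypot(A[:,0]-.715,A[:,1]+.235)<.06); print("cyl",np.median(A[m],0),m.sum())
m=(A[:,2]>.12)&(A[:,2]<.14)&(np.hypot(A[:,0]-.535,A[:,1]-.22)<.06); print("amb",np.median(A[m],0),m.sum())
E
python3 survey.py
```

```text
hood 4.4 0.35
  z 0.063 5814 nan [ 0.4097 -0.3608] 0.1074 0.1422 26.7
tile 5.4 0.32
  z 0.01 5877 nan [ 0.6061 -0.3591] 0.1053 0.1349 36.2
cradle 6.5 0.83
  z 0.044 1957 nan [ 0.6345 -0.1544] 0.0692 0.0969 21.4
  z 0.004 1392 nan [ 0.637  -0.1548] 0.097 0.1214 24.7
heater 7.8 0.96
  z 0.082 2118 nan [0.5249 0.0727] 0.0637 0.0935 36.2
  z 0.062 463 0.0595 [0.5275 0.0758] 0.0801 0.1092 37.9
cooler 8.9 1.38
  z 0.07 2085 nan [0.3954 0.2695] 0.0661 0.0939 38.6
  z 0.05 661 nan [0.3932 0.2692] 0.0881 0.1172 37.4
hood 5149 [[-0.052, 0.106, 0.134, 0.017], [-0.042, 0.107, 0.155, 0.018], [-0.041, 0.108, 0.141, 0.019], [-0.037, 0.108, 0.138, 0.019]]
cradle 1800 [[0.039, -0.103, 0.186, 0.014], [0.04, -0.105, 0.117, 0.016], [0.038, -0.105, 0.133, 0.016], [0.039, -0.105, 0.172, 0.016]]
cyl [ 0.71840371 -0.24243263  0.1606105 ] 1935
amb [0.54098047 0.22404206 0.13066366] 1773
```

```bash
cat >> h.py <<'E'
def box(W,z,t,c,r,size):
    """centre and yaw of the rectangle of given size (short,long) made by the points at height z near c"""
    m=(abs(W[...,2]-z)<t)&(np.hypot(W[...,0]-c[0],W[...,1]-c[1])<r)
    k,l,st,_=cv2.connectedComponentsWithStats(m.astype(np.uint8))
    P=np.concatenate([W[(l==i)&m] for i in range(1,k) if st[i,4]>30])
    _,_,_,a=rect(P); best=None
    for b in a+np.radians(np.arange(-6,6.1,.5)):
        Q=P[:,:2]@np.array([[np.cos(b),-np.sin(b)],[np.sin(b),np.cos(b)]])
        lo,hi=np.percentile(Q,[.7,99.3],axis=0); e=np.prod(hi-lo)
        if best is None or e<best[0]: best=(e,b,(lo+hi)/2,hi-lo)
    _,b,q,s=best
    return np.array([[np.cos(b),-np.sin(b)],[np.sin(b),np.cos(b)]])@q,s,np.degrees(b)
E
python3 - <<'E'
from h import *
D=np.radians
T=dict(cooler=[(.395,.270),37.5,(.070,.004,.06)],heater=[(.525,.073),36.5,(.082,.004,.06)],cradle=[(.6345,-.1544),23.6,(.044,.004,.06)],tile=[(.607,-.359),36.2,(.010,.004,.095)])
def p(n,tag,W):
    c,a,(z,t,r)=T[n]; c,s,y=box(W,z,t,c,r,0); print(n,tag,c.round(4),s.round(4),round(y,1))
tp=cloud(capture("top"));sd=cloud(capture("side"))
for n in T: p(n,"top",tp)
p("tile","side",sd);p("cradle","side",sd)
w=np.load("clouds.npz")
for n in T: p(n,"wrist",w[n].reshape(384,512,3))
for n in ("cooler","heater","cradle","tile"):
    c,a,_=T[n]; 
    q=inverse_kinematics([*c,.32],quat(D(a+180))); print(None if q is None else np.round(q,2))
    if q is None: continue
    move_ptp([*c,.32],quat(D(a+180))); sleep(.2)
    p(n,"wrist180",cloud(capture("wrist")))
print(current_clock())
E
```

```text
cooler top [0.3947 0.2745] [0.0528 0.0887] 38.7
heater top [0.5271 0.0799] [0.0593 0.0886] 36.3
cradle top [ 0.6384 -0.1459] [0.0593 0.0887] 21.8
tile top [ 0.6059 -0.3513] [0.1026 0.133 ] 35.8
tile side [ 0.6076 -0.3521] [0.105  0.1271] 36.5
cradle side [ 0.6394 -0.1482] [0.0638 0.0928] 23.0
cooler wrist [0.3973 0.2736] [0.0597 0.0891] 39.0
heater wrist [0.5277 0.0768] [0.0593 0.089 ] 36.4
cradle wrist [ 0.6391 -0.1498] [0.0595 0.0883] 22.1
tile wrist [ 0.6076 -0.3553] [0.1025 0.1312] 37.2
[ 0.46  0.1   1.62  0.    1.43 -1.77]
cooler wrist180 [0.3972 0.2751] [0.0597 0.0891] 39.0
[ 0.01  0.18  1.52  0.    1.44 -2.2 ]
heater wrist180 [0.5274 0.078 ] [0.0585 0.0893] 36.6
[-0.34  0.37  1.25  0.    1.52 -2.33]
cradle wrist180 [ 0.6392 -0.1476] [0.0597 0.0884] 22.4
[-0.63  0.46  1.12  0.    1.57 -2.83]
tile wrist180 [ 0.6075 -0.3538] [0.1031 0.1315] 36.8
15.475
```

View pics/w_cradle.png

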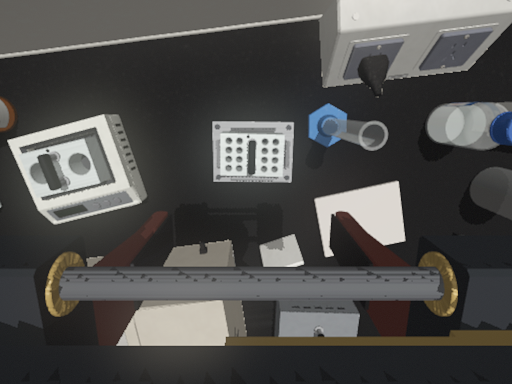

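```bash
cat >> h.py <<'E'
D=np.radians
OFF=.045; HI=.31
def pick(c,yaw,floor,off=OFF,hi=HI):
    q=quat(D(yaw)); move_ptp([*c,hi],q)
    servo_line([*c,floor+off+.03],q,rate=.25)
    hit=servo_line([*c,floor+off],q,rate=.08,contact_N=12)
    move_gripper(0); z=current_position()[2]
    print("grip",hit,"gap",round(current_finger_gap(),4),"F",round(current_grip_force(),1),"pos",current_position().round(4))
    if current_finger_gap()<.006: move_gripper(.088); raise SystemExit("missed")
    servo_line([*c,hi],q,rate=.2)
    print("lift gap",round(current_finger_gap(),4),"f",current_force().round(1)); return z-floor
def place(c,yaw,floor,off,hi=HI,pre=.035):
    q=quat(D(yaw)); servo_line([*c,hi],q,rate=.25)
    servo_line([*c,floor+off+pre],q,rate=.2)
    hit=servo_line([*c,floor+off-.001],q,rate=.05,contact_N=15)
    print("place",hit,"dz",round(current_position()[2]-floor-off,4),"f",current_force().round(1))
    if current_position()[2]-floor-off>.006: raise SystemExit("not down")
    move_gripper(.088); servo_line([*c,hi],q,rate=.25); print("t",round(current_clock(),1))
E
python3 - <<'E'
from h import *
w={k:v.reshape(384,512,3) for k,v in np.load("clouds.npz").items()}
def p(n,*a):
    c,s,y=box(w[n],*a,0); print(n,(c+[0,.0008]).round(4),s.round(4),round(y,1))
p("heater",.062,.003,(.527,.077),.07); p("heater",.056,.002,(.527,.077),.097)
p("cooler",.050,.003,(.397,.2745),.095)
p("cradle",.004,.003,(.639,-.149),.08); p("cradle",.024,.004,(.639,-.149),.07)
p("hood",.063,.003,(.411,-.357),.085)
off=pick((.639,-.1487),22.3,.004); place((.6075,-.3545),30,.010,off)
E
```

```text
heater [0.5283 0.0793] [0.078 0.108] 37.8
heater [0.5258 0.0774] [0.1096 0.1391] 37.5
cooler [0.3971 0.2757] [0.0778 0.1078] 37.4
cradle [ 0.6385 -0.1519] [0.0986 0.1261] 21.9
cradle [ 0.6379 -0.151 ] [0.078  0.1074] 23.3
hood [ 0.4141 -0.3604] [0.0919 0.1219] 21.5
grip False gap 0.0101 F 30.0 pos [ 0.639  -0.1488  0.0489]
lift gap 0.0099 f [ 0.5 -0.3 -4.4]
place True dz -0.0002 f [-0.5 -0.6  3.8]
t 28.1
```

Run:
```python
from h import *
c,s,y=box(cloud(capture("wrist")),.050,.004,(.6075,-.3545),.06,0); print("tile block",c.round(4),s.round(4),y)
off=pick((.3972,.2744),39,.030); place((.6382,-.1505),23,.004,off)
d=capture("wrist"); c,s,y=box(cloud(d),.044,.004,(.6385,-.1505),.06,0); print("cradle block",c.round(4),s.round(4),y)
cv2.imwrite("pics/after2.png",d["image"])
d=capture("top"); cv2.imwrite("pics/top2.png",d["image"])
```

```text
tile block [ 0.6065 -0.3546] [0.0594 0.089 ] 30.01717376708985
grip False gap 0.0097 F 30.0 pos [0.3972 0.2743 0.0749]
lift gap 0.0098 f [ 0.6  0.  -3.6]
place True dz -0.0001 f [-0.1 -0.   4.2]
t 41.0
cradle block [ 0.6369 -0.1509] [0.0597 0.0888] 22.463026046752933
```

View pics/after2.png

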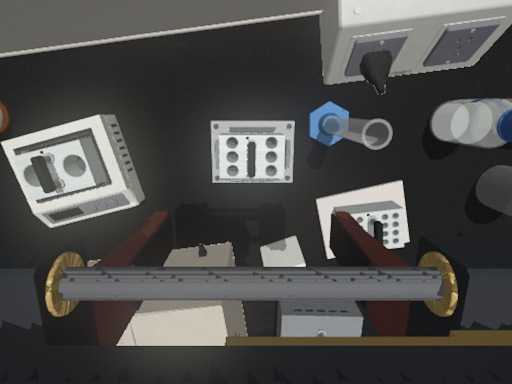

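The six-well block is seated in the cradle at (252,152), the sixteen-well block is on the tile at (372,225), and the cylinder still stands at (330,125).

Run:
```python
from h import *
off=pick((.5275,.0777),36.5,.042); place((.3971,.2752),37.4,.030,off)
c,s,y=box(cloud(capture("wrist")),.070,.004,(.397,.2752),.06,0); print("cooler block",c.round(4),s.round(4),y)
off=pick((.6070,-.3545),30,.010); place((.5280,.0787),37.6,.042,off)
d=capture("wrist");c,s,y=box(cloud(d),.082,.004,(.528,.078),.06,0); print("heater block",c.round(4),s.round(4),y)
cv2.imwrite("pics/after4.png",d["image"])
move_ptp([.413,-.358,.33],quat(D(21.5))); sleep(.2)
d=capture("wrist");c,s,y=box(cloud(d),.063,.003,(.414,-.359),.085,0); print("hood",c.round(4),s.round(4),y)
W=cloud(d); P=W[(abs(W[...,2]-.091)<.004)&(np.hypot(W[...,0]-.414,W[...,1]+.359)<.04)]; print("bar",len(P),P.mean(0).round(4),rect(P))
```

```text
grip False gap 0.0096 F 30.0 pos [0.5276 0.0776 0.0869]
lift gap 0.0098 f [ 0.3 -0.5 -3.4]
place True dz -0.0002 f [-0.  -0.2  5.2]
t 51.3
cooler block [0.3961 0.2743] [0.0595 0.089 ] 37.41886138916016
grip False gap 0.0099 F 30.0 pos [ 0.6068 -0.3542  0.0549]
lift gap 0.0094 f [ 0.2 -0.8 -3.1]
place True dz -0.0002 f [0.1 0.2 4.2]
t 63.9
heater block [0.527  0.0784] [0.0591 0.089 ] 37.609577178955085
hood [ 0.4146 -0.361 ] [0.0921 0.1219] 21.114961624145515
bar 240 [ 0.4147 -0.3608  0.0908] (array([ 0.41449481, -0.3609296 ]), 0.00795036792755127, 0.04499708938598633, np.float64(-1.1940708187354403))
```

View pics/after4.png

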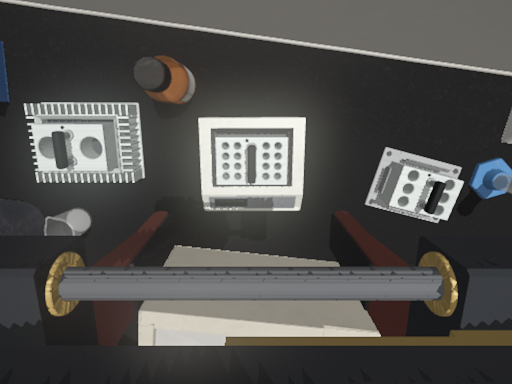

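All three blocks are down: two-well in the cooler (75,145), sixteen-well in the heater (252,165), six-well in the cradle (415,185). The bottle at (165,78) is upright. The hood is next.

Run:
```python
from h import *
off=pick((.4146,-.3605),21.3,0,off=.068,hi=.34); place((.5281,.0788),37.6,.056,off,hi=.34,pre=.07)
sleep(.3)
d=capture("wrist");c,s,y=box(cloud(d),.119,.004,(.528,.078),.085,0); print("hood",c.round(4),s.round(4),y)
cv2.imwrite("pics/after5.png",d["image"])
```

```text
grip False gap 0.0099 F 30.0 pos [ 0.4146 -0.3605  0.068 ]
lift gap 0.0101 f [ 0.4  0.2 -2.9]
place True dz -0.0 f [-0.1 -0.4  4.9]
t 76.9
hood [0.5276 0.0783] [0.092 0.122] 37.6708106994629
```

View pics/after5.png

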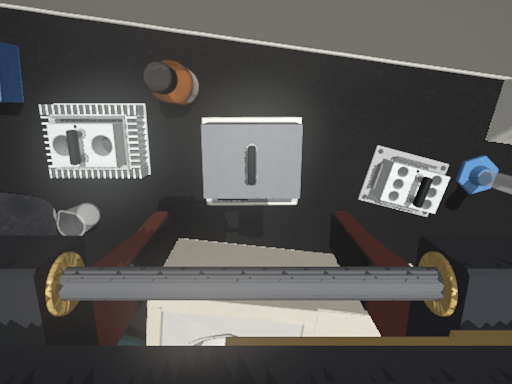

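The hood sits squarely and level on the heater at (252,160), and the blocks and bystanders are as they should be. I'll hand the job in now.

```bash
python3 -c "
from bench import *
print(close_job(),current_clock())"
```

```text
the job is handed in; nothing more can be done
the job is handed in; nothing more can be done
```

The job is handed in: the two-well block is in the cooler, the six-well in the cradle, the sixteen-well in the heater with the grey hood over it on the deck, all within about 2 mm of their bay centres by the wrist camera; the bottle and cylinder were not disturbed, and it took about 77 s.

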